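Index the sample turret the shorter way and bolt it

ROBOT

A 7-joint arm with a two-finger parallel gripper is mounted at the origin on a cart in front of the work surface, level with it; the furniture and walls round the work are solid. World frame = base frame: x ahead of the robot, y to its left, z up, the work surface at z = 0. Lengths are in m, angles in rad, forces in N, time in s.
With the tool pointing down it reaches from about 0.35 to 0.9 m from the base axis. Payload 7.2 kg.
Tool frame: the origin (TCP) lies midway between the tips of the shut fingers; the grasp point (between the pads) lies 19 mm behind it (ctrl.grip_point_offset is the distance from the TCP to the grasp point, in m); z points along the fingers, y is the line along which they close (so a half turn about z gives the same grasp; the last joint's range is limited). The gripper opens to 85 mm and grips with 20 to 120 N. Pads are 22 mm wide; open, the fingers measure 114 mm over their backs; the gripper's body (76 mm by 85 mm) begins 54 mm behind the grasp point. The pads swing forward as they close: fully open they stand 13 mm farther back than shut.
Start: joints at [-1.374, 0.411, -0.013, 1.596, 0.006, 1.134, -0.082], TCP at [0.164, 0.603, 0.202] pointing down, gripper open.
Joint ranges: [-2.95, 2.95], [-0.29, 1.99], [-1.47, 1.44], [0.14, 2.54], [-1.03, 4.17], [0.13, 1.85], [-2.86, 2.86]. Speed limits (rad/s): [2.39, 2.39, 3.01, 3.01, 3.14, 3.14, 3.14].

INTERFACE

Orientations are given as [roll, pitch, yaw] about the fixed x, y, z axes, in that order (R = Rz(yaw) Ry(pitch) Rx(roll)).
In Python, from bench import ctrl gives the robot as it stands.
- The arm moves only by the shell command python3 -m creep 'ROWS' [OPENING] [FORCE]. ROWS is JSON, a list of rows, each an object with "delta_pos": the shift along the tool's x, y, z each as a share of 0.5 m, from -1 to 1, a list of three; "twist": the turn, a rotation vector about the tool's x, y, z each as a share of 120 degrees, from -1 to 1, a list of three. In form: [{"delta_pos": [x, y, z], "twist": [wx, wy, wz]}, ...]. A call has exactly 10 rows; each row is the pose to reach, as a shift and turn from the pose commanded when the call began, along the tool's axes at that moment; what a row does not reach only later rows make up. A row lasts 1/10 s, in which the tool goes at most 50 mm and 8.59 degrees, less where a joint would pass 70% of its speed; a pose out of reach is approached as far as the arm can. A call with a number of a shift or a turn outside -1 to 1 is refused whole. A call with a gripper value outside its range is refused whole. OPENING is the gripper command: -1 is fully open, 1 is shut, values between are in proportion, set as the call begins (- or left out, the last holds). The fingers move at their own pace and stop on an object; FORCE is the grip in N (left out, the last holds). Time passes only in rows, so rows that repeat a pose let the fingers close, or fill a call up. It gives the time, the measured TCP pose, the force, the opening and the grip force at its end, in the units of the state.
- ctrl.sense(): the state, without advancing time (a new reading comes with each control period).
- ctrl.capture(name): name is "side" or "top"; returns (picture, depth): 384x512x3 uint8, red, green, blue; 384x512 float32, m along the optical axis (not along the pixel's ray), 0 where there is no reading.
- ctrl.camera_model(name): a dict with "mtx" (3x3 intrinsics, pixels), "R" (3x3) and "t" (3): a world point X has camera coordinates R X + t. Camera axes: x right, y down, z forward; pixel columns grow to the right and rows downward; lengths in m; the calibration is good to about 2 mm. A picture is of the moment at which its call begins. camera_model takes no time and is no camera call.
- ctrl.close_job(): hands the job in; it is judged then, once.
The state is a dict: "t": time; "joints": joint angles; "qvel": joint speeds; "joint_efforts": joint torques, N m; "tool_pos": TCP position; "tcp_rot": TCP orientation; "ft_force": force on the tool from outside, world axes, zero at the start; "moment": the same for the moment, N m; "width": finger opening in m; "gripper_force": force on a finger pad.
Only numpy, scipy, OpenCV 4.12 (cv2) and the standard library are available. Lean on these libraries where they do the work, as an engineer would, in place of code of your own. Each camera call takes 0.05 s, during which the arm holds its last target. There are 200 camera calls.

TASK

Turn the sample turret by its crank, going the shorter way round, until the vial stands in line with the lock bolt. Then slide the bolt gently, without forcing it, into the turret's slot until you feel it come home on its stop, so that the turret is locked there, and let go; leave the beaker and the timer beside it where they stand.

Things in the scene. Friction and masses are not known exactly. Their poses are not given: they have to be found in the camera images.
- turret_base: Fixed grey round plinth, 168 mm in diameter, 13 mm high, with a small aluminium bolt guide (34 mm wide, top 44 mm above the worktop) at its rim. Origin: on the turret's axis at the worktop; its -x axis points from the turret's axis out along the lock bolt, z up.
- turret (a joint): White turret, a disc of 140 mm over its eight lobes, top 34 mm above the worktop. Turns endlessly about the vertical axis through the plinth's origin; rad, growing anticlockwise from above, not wrapped. At 0 and every multiple of 2 pi the vial is in line with the bolt; starts between 0.8 and 5.48. Stiff (0.12 N m of friction), stays where left.
- vial_well (a point): Centre of the well that holds the only tall capped vial (15 mm in diameter, top 88 mm above the worktop), 40 mm from the turret's axis, at the height of the disc's top. It turns with the turret. The other wells are empty or hold small microtubes.
- index (a point): Fixed point on the bolt's line, 40 mm from the turret's axis, at the height of the disc's top: where the centre of the vial's well must come. The turret has eight V slots in its rim, one at each 45 degrees, one just outside the vial; a slot catches the bolt's round nose up to about 4 degrees off and centres the turret.
- crank_grip (a point): Middle of the black upright crank handle, 15 mm in diameter, 38 to 74 mm above the worktop (this point at 58 mm), 45 mm from the turret's axis, straight opposite the vial. It turns with the turret and spins freely on its own pin, so it can be pinched from above and carried round the circle without turning the wrist.
- lock_bolt (a joint): Steel bolt in the guide, slides along the plinth's +x (m, 0 drawn out), starts between 0 and 0.003. It rubs with about 4 N and stays where left; centring the turret can add 2 N. Its round nose (12 mm in diameter) enters the slot from 0.005 on; a lobe blocks it if no slot is there. It is fully home on a hidden solid stop, to be found by feel. More than 15 N on it is forcing.
- bolt_plate (a point): Centre of the outer face of the bolt's upright push plate (32 mm wide, 8 mm thick, from 10 to 46 mm above the worktop; this point at 30 mm), facing away from the turret, 140 mm from its axis with the bolt at 0, nearer as it goes in. The worktop is free under and outside the plate.
- seat_pin (a joint): Sprung pin of the bolt's stop, hidden inside the plinth. 0 until the bolt reaches it, then pushed along with the bolt (1 N at most) until at 0.003 (m) the bolt is fully home, solid. The stop is set differently each time: home comes anywhere between 13 and 25 mm of bolt travel.
- beaker: Small clear beaker standing loose beside the plinth, 63 mm wide, 80 mm high; origin at the centre of its underside.
- stopwatch: Flat white desk timer lying loose beside the plinth, 66 x 66 x 19 mm; origin at the centre of its underside.

How it is judged:
By the outcome, as a careful person would: the job done as asked, in the order asked, and still so for the second after the job is handed in, with the robot touching nothing.
It also fails if it takes over 53 s, if anything falls off the work surface, if the arm or the gripper's body presses on something with over 40 N, if the wrist force passes 120 N, or if a joint passes its speed limit or range.

## Working session

There is one attempt and no reset: what is moved stays moved. The work goes in short steps, Python scripts to look and compute and a shell command to move; the robot and the scene stay as the last step left them, time stands still between calls to the robot, and variables do not carry over. Pictures are saved under pics/ and viewed, at most 10 in all, crops included, and the job is handed in when it is done.

```bash
mkdir -p pics
python3 - <<'E'
from bench import ctrl
import cv2,numpy as np
for n in("top","side"):
    p,d=ctrl.capture(n); np.savez(f"pics/{n}0.npz",p=p,d=d); cv2.imwrite(f"pics/{n}0.png",cv2.resize(p[:,:,::-1],(800,600)))
    m=ctrl.camera_model(n);print(n,m)
s=ctrl.sense();print({k:np.round(v,3) for k,v in s.items()})
E
```

```text
top {'mtx': array([[373.52628928,   0.        , 252.54606238],
       [  0.        , 373.52628928, 193.2357379 ],
       [  0.        ,   0.        ,   1.        ]]), 'R': array([[-0.00868492, -0.99928814, -0.03671209],
       [-0.98952967,  0.01387795, -0.14366083],
       [ 0.14406805,  0.03508002, -0.9889458 ]]), 't': array([0.13246771, 0.59957815, 0.82855271])}
side {'mtx': array([[437.5113023 ,   0.        , 252.91889741],
       [  0.        , 437.5113023 , 188.69821214],
       [  0.        ,   0.        ,   1.        ]]), 'R': array([[ 0.89536612, -0.44498167,  0.01763047],
       [-0.17778678, -0.39346933, -0.90198323],
       [ 0.40830305,  0.80447076, -0.43141097]]), 't': array([-0.48385826,  0.21813512,  0.62862628])}
{'t': np.float64(0.1), 'joints': array([-1.374,  0.412, -0.013,  1.597,  0.006,  1.134, -0.082]), 'qvel': array([ 0.001, -0.001, -0.   , -0.005, -0.001, -0.003, -0.001]), 'joint_efforts': array([ 3.0000e-03, -6.0184e+01,  6.8400e-01, -3.0009e+01,  1.4000e-02,
        7.0000e-03,  0.0000e+00]), 'tool_pos': array([0.163, 0.603, 0.202]), 'tcp_rot': array([-3.14 ,  0.   ,  2.877]), 'ft_force': array([-0.045, -0.293,  0.465]), 'moment': array([-0.055, -0.02 , -0.025]), 'gripper_force': np.float64(0.0), 'width': np.float64(0.085)}
```

View pics/top0.png

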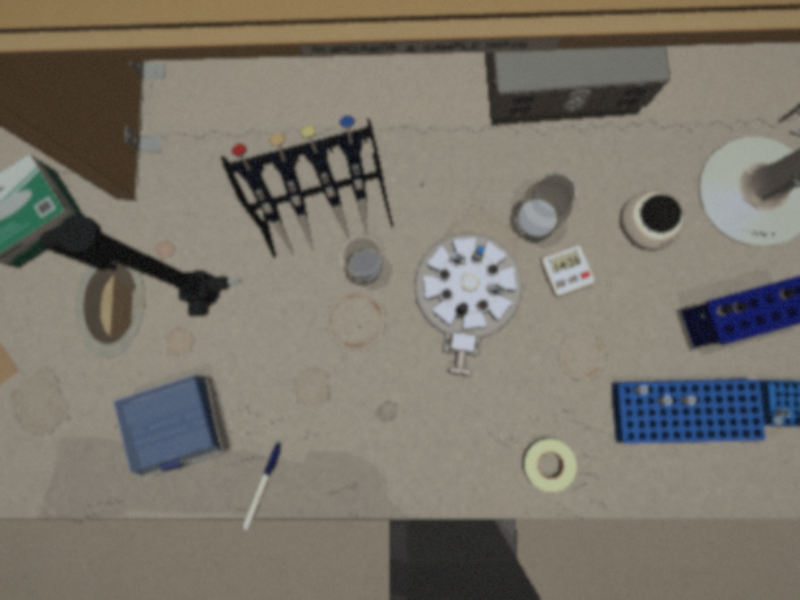

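View pics/side0.png

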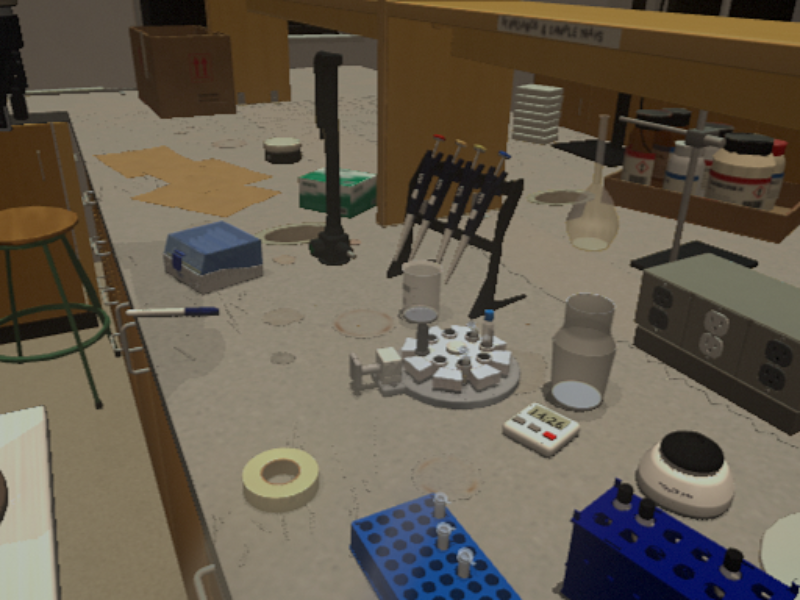

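Run:
```python
import cv2,numpy as np
a=np.load("pics/top0.npz")["p"][140:250,240:350,::-1]
b=np.load("pics/side0.npz")["p"][190:270,215:340,::-1]
cv2.imwrite("pics/c0.png",cv2.resize(a,(600,600),interpolation=cv2.INTER_CUBIC))
cv2.imwrite("pics/c1.png",cv2.resize(b,(800,512),interpolation=cv2.INTER_CUBIC))
```

```text
(no output)
```

View pics/c0.png

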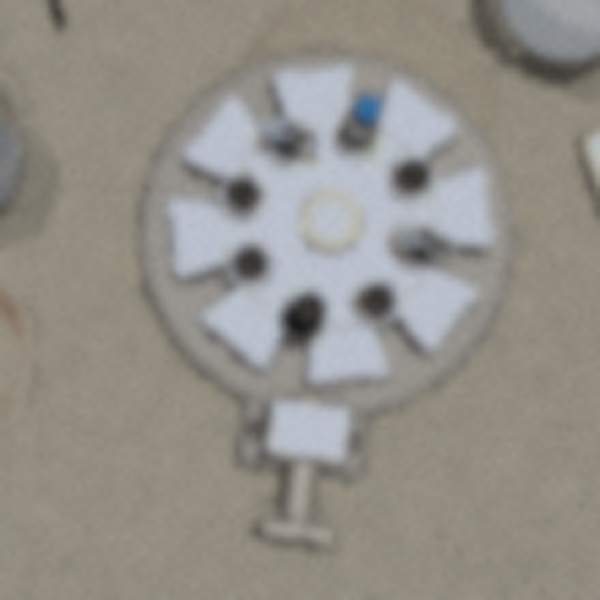

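View pics/c1.png

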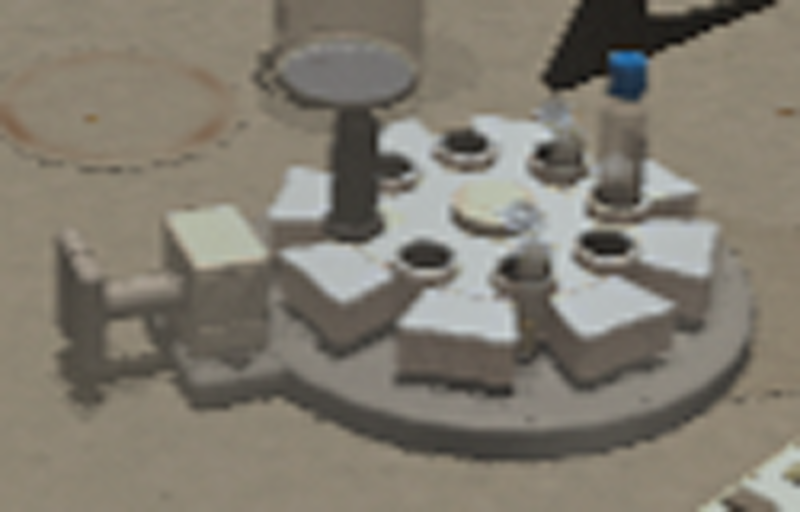

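```bash
cat > h.py <<'E'
import numpy as np
from bench import ctrl
def ray(n,u,v,z):
    m=ctrl.camera_model(n);R,t=m["R"],m["t"];c=-R.T@t
    d=R.T@np.linalg.solve(m["mtx"],[u,v,1]);return c+d*(z-c[2])/d[2]
def T(x,y,z):return ray("top",240+(x+.5)*110/600-.5,140+(y+.5)*110/600-.5,z)
def S(x,y,z):return ray("side",215+(x+.5)*.15625-.5,190+(y+.5)*.15625-.5,z)
E
python3 - <<'E'
from h import *
P=lambda n,v:print(n,np.round(v,4))
hub=T(331,221,.036);P("hub",hub);P("plinth",T(326,231,.013))
P("hubS",S(495,205,.036))
for n,x,y,z in[("cap",368,108,.088),("cranktop",305,312,.074),("guide",310,432,.044),("plate",294,535,.046),("w1",411,177,.034),("w2",377,300,.034),("w3",250,262,.034),("w4",243,195,.034),("rod",301,485,.034)]:
    v=T(x,y,z);d=v[:2]-hub[:2];P(n,[*v,np.hypot(*d),np.degrees(np.arctan2(d[1],d[0]))])
for n,x,y,z in[("capS",628,58,.088),("crankS",355,105,.074),("w1",608,243,.034),("w2",426,256,.034),("w3",391,168,.034),("w4",467,145,.034),("guide",217,238,.044),("plate",82,250,.046)]:
    v=S(x,y,z);P(n,v)
E
```

```text
hub [0.6323 0.0126 0.036 ]
plinth [0.6319 0.0128 0.013 ]
hubS [0.6355 0.0155 0.036 ]
cap [ 6.69900e-01  1.10000e-03  8.80000e-02  3.93000e-02 -1.70466e+01]
cranktop [5.875000e-01 2.790000e-02 7.400000e-02 4.730000e-02 1.611522e+02]
guide [5.402000e-01 2.470000e-02 4.400000e-02 9.290000e-02 1.725356e+02]
plate [4.968000e-01 3.270000e-02 4.600000e-02 1.369000e-01 1.715887e+02]
w1 [ 6.51600e-01 -2.28000e-02  3.40000e-02  4.04000e-02 -6.14276e+01]
w2 [ 5.977000e-01 -6.400000e-03  3.400000e-02  3.950000e-02 -1.511715e+02]
w3 [6.151000e-01 4.800000e-02 3.400000e-02 3.930000e-02 1.159349e+02]
w4 [6.44800e-01 5.04000e-02 3.40000e-02 3.98000e-02 7.17213e+01]
rod [5.183000e-01 2.830000e-02 3.400000e-02 1.151000e-01 1.721729e+02]
capS [ 6.705e-01 -2.000e-04  8.800e-02]
crankS [0.5919 0.0306 0.074 ]
w1 [ 0.6572 -0.0166  0.034 ]
w2 [6.018e-01 3.000e-04 3.400e-02]
w3 [0.6191 0.0534 0.034 ]
w4 [0.6496 0.0565 0.034 ]
guide [0.5407 0.0217 0.044 ]
plate [0.4995 0.0292 0.046 ]
```

Run:
```python
from h import *
d=np.load("pics/top0.npz")["d"]; m=ctrl.camera_model("top")
def W(x,y):
    u,v=x/1.5625,y/1.5625; z=np.median(d[int(v)-1:int(v)+2,int(u)-1:int(u)+2])
    return np.round(m["R"].T@(np.linalg.solve(m["mtx"],[u,v,1])*z-m["t"]),3)
for n,p in dict(standbase=(205,290),standtop=(80,240),box=(170,420),rackL=(235,165),rackR=(372,130),rackfoot=(268,250),beaker=(365,262),bottleTop=(560,185),bottleBase=(538,222),timer=(568,270),shelf=(400,40)).items():print(n,W(*p))
# turn targets: rotate handle clockwise 170.4 deg in tool shares
```

```text
standbase [0.623 0.412 0.05 ]
standtop [0.624 0.43  0.352]
box [0.431 0.45  0.066]
rackL [0.755 0.32  0.213]
rackR [0.804 0.148 0.198]
rackfoot [0.695 0.33  0.001]
beaker [0.672 0.174 0.002]
bottleTop [ 0.76  -0.115  0.097]
bottleBase [ 0.709 -0.084  0.085]
timer [ 0.652 -0.142  0.016]
shelf [0.784 0.105 0.424]
```

```bash
python3 -m creep '[{"delta_pos":[-0.02,-0.016,0],"twist":[0,0,0]},{"delta_pos":[-0.07,-0.053,0.01],"twist":[0,0,0]},{"delta_pos":[-0.14,-0.106,0.02],"twist":[0,0,-0.01]},{"delta_pos":[-0.21,-0.17,0.02],"twist":[0,0,-0.02]},{"delta_pos":[-0.29,-0.23,0.03],"twist":[0,0,-0.03]},{"delta_pos":[-0.37,-0.29,0.04],"twist":[0,0,-0.04]},{"delta_pos":[-0.45,-0.35,0.05],"twist":[0,0,-0.05]},{"delta_pos":[-0.53,-0.41,0.06],"twist":[0,0,-0.06]},{"delta_pos":[-0.61,-0.48,0.07],"twist":[0,0,-0.062]},{"delta_pos":[-0.675,-0.53,0.08],"twist":[0,0,-0.062]}]' 0 40
```

```text
t: 1.1
tool_pos: [0.4209, 0.2557, 0.1623]
tcp_rot: [-3.142, 0.0, 3.005]
ft_force: [-0.4, 0.3, 0.4]
width: 0.0423
gripper_force: 0.0
```

```bash
cat >> h.py <<'E'
def D(*tg):
    from scipy.spatial.transform import Rotation as Ro
    s=ctrl.sense();R=Ro.from_euler("xyz",s["tcp_rot"]).as_matrix()
    print("F",np.round(s["ft_force"],1),"pos",np.round(s["tool_pos"],4))
    for t in tg:print(np.round(R.T@(np.array(t)-s["tool_pos"])/.5,4))
E
python3 -c "
from h import *
D((.590,.029,.12),(.590,.029,.047))"
```

```text
F [-0.4  0.3  0.4] pos [0.4209 0.2557 0.1623]
[-0.3967 -0.4033  0.0847]
[-0.3966 -0.4033  0.2307]
```

```bash
python3 -m creep '[{"delta_pos":[-0.05,-0.05,0.01],"twist":[0,0,0]},{"delta_pos":[-0.11,-0.11,0.02],"twist":[0,0,0]},{"delta_pos":[-0.17,-0.17,0.03],"twist":[0,0,0]},{"delta_pos":[-0.23,-0.23,0.05],"twist":[0,0,0]},{"delta_pos":[-0.29,-0.295,0.06],"twist":[0,0,0]},{"delta_pos":[-0.34,-0.35,0.07],"twist":[0,0,0]},{"delta_pos":[-0.38,-0.385,0.08],"twist":[0,0,0]},{"delta_pos":[-0.397,-0.403,0.085],"twist":[0,0,0]},{"delta_pos":[-0.397,-0.403,0.085],"twist":[0,0,0]},{"delta_pos":[-0.397,-0.403,0.085],"twist":[0,0,0]}]' 0 40
python3 - <<'E'
from h import *
import cv2
D((.590,.029,.047))
a,_=ctrl.capture("side");b,_=ctrl.capture("top")
a=cv2.resize(a[150:270,200:350,::-1],(500,400),interpolation=cv2.INTER_CUBIC)
b=cv2.resize(b[140:250,240:350,::-1],(300,300))
c=np.zeros((400,800,3),np.uint8);c[:,:500]=a;c[:300,500:]=b
cv2.imwrite("pics/p5.png",c)
E
```

```text
t: 2.1
tool_pos: [0.5886, 0.0338, 0.1197]
tcp_rot: [3.141, -0.001, 3.007]
ft_force: [0.1, 0.5, 0.2]
width: 0.0432
gripper_force: 0.0
F [0.1 0.5 0.2] pos [0.5886 0.0338 0.1197]
[-0.0042 -0.0092  0.1454]
```

View pics/p5.png

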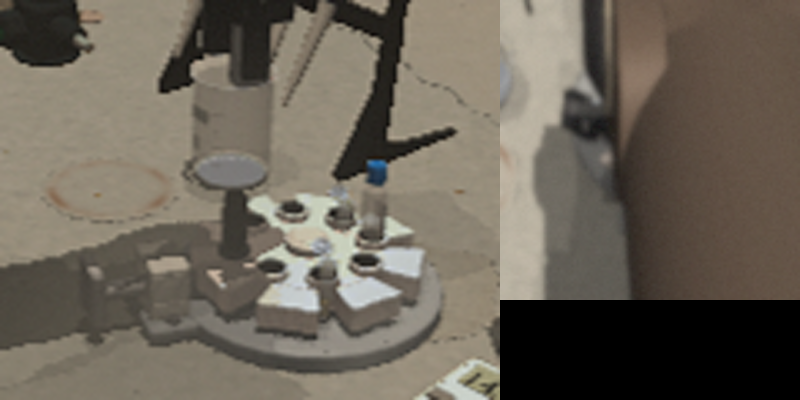

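```bash
python3 -m creep '[{"delta_pos":[-0.001,-0.006,0.01],"twist":[0,0,0]},{"delta_pos":[-0.002,-0.006,0.03],"twist":[0,0,0]},{"delta_pos":[-0.002,-0.006,0.05],"twist":[0,0,0]},{"delta_pos":[-0.002,-0.006,0.07],"twist":[0,0,0]},{"delta_pos":[-0.002,-0.006,0.09],"twist":[0,0,0]},{"delta_pos":[-0.002,-0.006,0.11],"twist":[0,0,0]},{"delta_pos":[-0.002,-0.006,0.125],"twist":[0,0,0]},{"delta_pos":[-0.002,-0.006,0.137],"twist":[0,0,0]},{"delta_pos":[-0.002,-0.006,0.145],"twist":[0,0,0]},{"delta_pos":[-0.002,-0.006,0.145],"twist":[0,0,0]}]' 0 40
python3 -m creep '[{"delta_pos":[0,0,0],"twist":[0,0,0]},{"delta_pos":[0,0,0],"twist":[0,0,0]},{"delta_pos":[0,0,0],"twist":[0,0,0]},{"delta_pos":[0,0,0],"twist":[0,0,0]},{"delta_pos":[0,0,0],"twist":[0,0,0]},{"delta_pos":[0,0,0],"twist":[0,0,0]},{"delta_pos":[0,0,0],"twist":[0,0,0]},{"delta_pos":[0,0,0],"twist":[0,0,0]},{"delta_pos":[0,0,0],"twist":[0,0,0]},{"delta_pos":[0,0,0],"twist":[0,0,0]}]' 1 30
```

```text
t: 3.2
tool_pos: [0.5899, 0.0296, 0.0468]
tcp_rot: [-3.141, -0.001, 3.007]
ft_force: [0.2, -0.6, 0.2]
width: 0.0426
gripper_force: 0.0
t: 4.2
tool_pos: [0.5902, 0.0297, 0.0473]
tcp_rot: [3.142, 0.0, 3.007]
ft_force: [-0.7, 0.1, 0.6]
width: 0.0
gripper_force: 0.0
```

Run:
```python
from h import *
import cv2
a,da=ctrl.capture("side");b,_=ctrl.capture("top")
np.savez("pics/s6.npz",p=a,d=da)
a=cv2.resize(a[170:270,215:340,::-1],(500,400),interpolation=cv2.INTER_CUBIC)
b=cv2.resize(b[140:250,240:350,::-1],(300,300))
c=np.zeros((400,800,3),np.uint8);c[:,:500]=a;c[:300,500:]=b
cv2.imwrite("pics/p6.png",c)
# where would the TCP project in the crop?
m=ctrl.camera_model("side")
for X in [(.5902,.0297,.0473),(.5902,.0297,.074)]:
    q=m["mtx"]@(m["R"]@np.array(X)+m["t"]);q=q[:2]/q[2];print((q-[215,170])*4)
```

```text
[216.22745974 192.76392593]
[218.04663568 145.42343925]
```

View pics/p6.png

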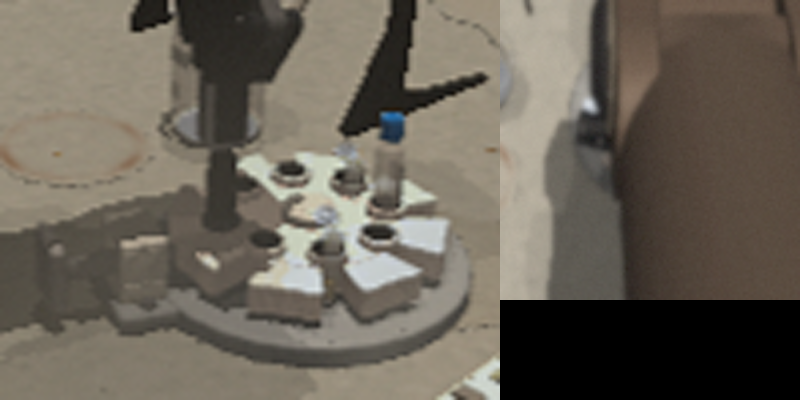

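Run:
```python
from h import *
for f in("side0","s6"):
    d=np.load(f"pics/{f}.npz")["d"];m=ctrl.camera_model("side")
    for v in (196,203,208,212,216,220,224):
        for u in(270,):
            z=d[v,u];print(f,v,np.round(m["R"].T@(np.linalg.solve(m["mtx"],[u,v,1])*z-m["t"]),4))
d=np.load("pics/top0.npz")["d"];m=ctrl.camera_model("top")
for x,y in((305,312),(305,318),(303,325),(368,108),(331,221)):
    u,v=240+x*110/600,140+y*110/600;z=d[int(v),int(u)];print("top",np.round(m["R"].T@(np.linalg.solve(m["mtx"],[u,v,1])*z-m["t"]),4))
```

```text
side0 196 [0.6564 0.1466 0.03  ]
side0 203 [0.6574 0.1472 0.0114]
side0 208 [0.5878 0.0232 0.074 ]
side0 212 [0.5866 0.0205 0.0667]
side0 216 [0.5859 0.0187 0.0589]
side0 220 [0.5866 0.0193 0.0494]
side0 224 [0.5871 0.0195 0.0401]
s6 196 [0.5831 0.0167 0.1042]
s6 203 [0.583  0.0155 0.0897]
s6 208 [0.5894 0.026  0.0723]
s6 212 [0.5861 0.0195 0.0673]
s6 216 [0.5858 0.0185 0.059 ]
s6 220 [0.5863 0.0188 0.0497]
s6 224 [0.5861 0.0177 0.0413]
top [0.5866 0.027  0.0736]
top [0.5844 0.0269 0.0715]
top [0.5816 0.0277 0.0703]
top [0.6693 0.     0.0865]
top [0.6303 0.0123 0.0417]
```

Run:
```python
from h import *
print("gpo",ctrl.grip_point_offset,[a for a in dir(ctrl) if a[0]!="_"])
d=np.load("pics/s6.npz")["d"];m=ctrl.camera_model("side")
for v in range(186,212,2):
    r=[]
    for u in (266,268,270,272,274,276,278):
        X=m["R"].T@(np.linalg.solve(m["mtx"],[u,v,1])*d[v,u]-m["t"]);r.append("%.3f,%.3f,%.3f"%tuple(X))
    print(v,*r)
```

```text
gpo 0.0187 ['PlanningError', 'camera_model', 'capture', 'close_job', 'grip_point_offset', 'sense']
186 0.577,0.023,0.124 0.578,0.016,0.127 0.573,0.000,0.134 0.572,-0.009,0.138 0.572,-0.016,0.141 0.578,-0.014,0.139 0.590,-0.000,0.131
188 0.576,0.021,0.121 0.578,0.016,0.122 0.574,0.001,0.130 0.573,-0.007,0.133 0.578,-0.006,0.132 0.584,-0.002,0.129 0.588,-0.003,0.129
190 0.576,0.020,0.117 0.579,0.018,0.117 0.574,0.001,0.126 0.577,-0.001,0.126 0.581,-0.000,0.125 0.586,-0.001,0.124 0.590,-0.001,0.123
192 0.578,0.024,0.111 0.582,0.023,0.110 0.584,0.018,0.112 0.587,0.016,0.112 0.591,0.016,0.112 0.596,0.016,0.110 0.677,0.146,0.036
194 0.579,0.025,0.105 0.583,0.025,0.105 0.582,0.016,0.109 0.589,0.019,0.106 0.592,0.018,0.106 0.595,0.016,0.106 0.677,0.146,0.031
196 0.579,0.025,0.101 0.582,0.023,0.102 0.583,0.017,0.104 0.587,0.015,0.104 0.591,0.015,0.103 0.598,0.020,0.100 0.676,0.145,0.027
198 0.578,0.024,0.098 0.583,0.024,0.097 0.584,0.018,0.099 0.589,0.019,0.097 0.591,0.015,0.099 0.599,0.021,0.094 0.677,0.146,0.021
200 0.578,0.024,0.093 0.581,0.021,0.094 0.582,0.014,0.097 0.588,0.016,0.095 0.591,0.014,0.095 0.600,0.022,0.090 0.678,0.147,0.015
202 0.578,0.023,0.090 0.582,0.022,0.089 0.584,0.017,0.091 0.589,0.019,0.089 0.591,0.014,0.091 0.600,0.022,0.085 0.679,0.148,0.009
204 0.579,0.024,0.084 0.582,0.022,0.085 0.583,0.015,0.088 0.589,0.018,0.085 0.592,0.016,0.085 0.599,0.021,0.082 0.678,0.146,0.005
206 0.579,0.025,0.080 0.583,0.023,0.080 0.587,0.023,0.079 0.591,0.021,0.079 0.596,0.022,0.077 0.674,0.147,0.000 0.678,0.146,-0.000
208 0.645,0.143,0.003 0.585,0.026,0.073 0.589,0.026,0.072 0.593,0.024,0.073 0.665,0.141,-0.000 0.669,0.138,0.000 0.673,0.136,0.000
210 0.643,0.139,0.001 0.582,0.021,0.072 0.585,0.018,0.073 0.590,0.020,0.071 0.629,0.078,0.034 0.634,0.078,0.032 0.637,0.075,0.033
```

```bash
python3 -m creep '[{"delta_pos":[0,0,0],"twist":[0,0,0]},{"delta_pos":[0,0,0],"twist":[0,0,0]},{"delta_pos":[0,0,0],"twist":[0,0,0]},{"delta_pos":[0,0,0],"twist":[0,0,0]},{"delta_pos":[0,0,0],"twist":[0,0,0]},{"delta_pos":[0,0,0.008],"twist":[0,0,0]},{"delta_pos":[0,0,0.016],"twist":[0,0,0]},{"delta_pos":[0,0,0.024],"twist":[0,0,0]},{"delta_pos":[0,0,0.030],"twist":[0,0,0]},{"delta_pos":[0,0,0.030],"twist":[0,0,0]}]' 0 30
python3 - <<'E'
from h import *
import cv2
a,d=ctrl.capture("side");np.savez("pics/s7.npz",p=a,d=d)
cv2.imwrite("pics/p7.png",cv2.resize(a[150:250,215:340,::-1],(700,560),interpolation=cv2.INTER_CUBIC))
E
```

```text
t: 5.3
tool_pos: [0.5897, 0.0296, 0.0316]
tcp_rot: [-3.141, -0.001, 3.007]
ft_force: [-0.1, -0.4, 0.6]
width: 0.043
gripper_force: 0.0
```

View pics/p7.png

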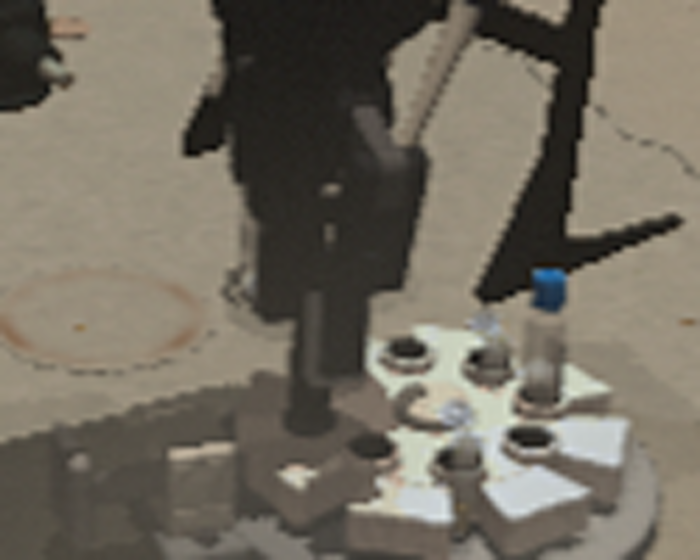

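```bash
python3 -m creep '[{"delta_pos":[0,0,0.004],"twist":[0,0,0]},{"delta_pos":[0,0,0.008],"twist":[0,0,0]},{"delta_pos":[0,0,0.012],"twist":[0,0,0]},{"delta_pos":[0,0,0.016],"twist":[0,0,0]},{"delta_pos":[0,0,0.02],"twist":[0,0,0]},{"delta_pos":[0,0,0.02],"twist":[0,0,0]},{"delta_pos":[0,0,0.02],"twist":[0,0,0]},{"delta_pos":[0,0,0.02],"twist":[0,0,0]},{"delta_pos":[0,0,0.02],"twist":[0,0,0]},{"delta_pos":[0,0,0.02],"twist":[0,0,0]}]' 1 30
python3 -c "
from h import *
D()
C=np.array([.6325,.0135]);a0=162.6
s=ctrl.sense();p=s['tool_pos'][:2]
print(p-C,np.hypot(*(p-C)),np.degrees(np.arctan2(*(p-C)[::-1])))"
```

```text
t: 6.35
tool_pos: [0.5923, 0.0307, 0.0264]
tcp_rot: [3.139, 0.005, 3.007]
ft_force: [-7.9, 1.4, 33.4]
width: 0.0135
gripper_force: 32.0
F [-7.9  1.4 33.4] pos [0.5923 0.0307 0.0264]
[-0.04015213  0.01718346] 0.043674535248819916 156.8310703749781
```

```bash
python3 -m creep '[{"delta_pos":[0,0,-0.005],"twist":[0,0,0]},{"delta_pos":[0,0,-0.01],"twist":[0,0,0]},{"delta_pos":[0,0,-0.01],"twist":[0,0,0]},{"delta_pos":[0,0,-0.01],"twist":[0,0,0]},{"delta_pos":[0,0,-0.01],"twist":[0,0,0]},{"delta_pos":[0,0,-0.01],"twist":[0,0,0]},{"delta_pos":[0,0,-0.01],"twist":[0,0,0]},{"delta_pos":[0,0,-0.01],"twist":[0,0,0]},{"delta_pos":[0,0,-0.01],"twist":[0,0,0]},{"delta_pos":[0,0,-0.01],"twist":[0,0,0]}]' 1 30
python3 - <<'E'
from h import *
import cv2
D()
a,d=ctrl.capture("side");np.savez("pics/s8.npz",p=a,d=d)
cv2.imwrite("pics/p8.png",cv2.resize(a[150:250,215:340,::-1],(700,560),interpolation=cv2.INTER_CUBIC))
E
```

```text
t: 7.35
tool_pos: [0.5915, 0.0297, 0.0271]
tcp_rot: [3.141, 0.002, 3.007]
ft_force: [4.9, 0.8, -3.4]
width: 0.0134
gripper_force: 31.0
F [ 4.9  0.8 -3.4] pos [0.5915 0.0297 0.0271]
```

View pics/p8.png

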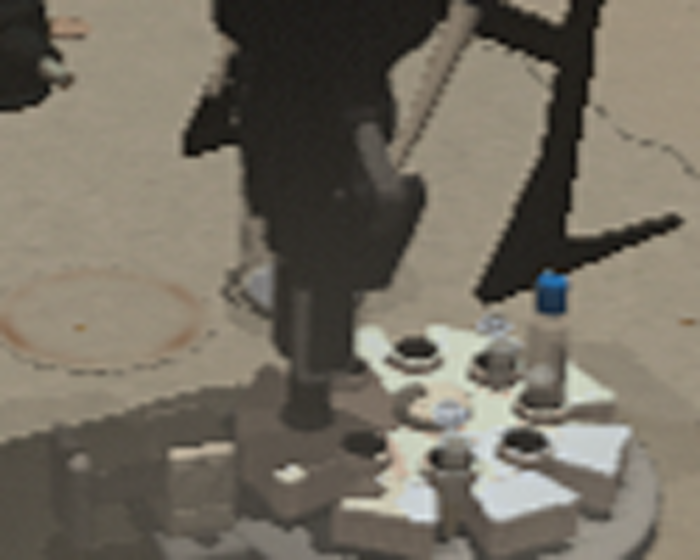

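```bash
cat >> h.py <<'E'
def arc(C,cmd,a0,a1,n=10,r=.045,yaw=3.007):
    X=np.array([np.cos(yaw),np.sin(yaw)]);Y=np.array([np.sin(yaw),-np.cos(yaw)])
    for a in np.radians(np.linspace(a0,a1,n+1)[1:]):
        d=np.array(C)+r*np.array([np.cos(a),np.sin(a)])-cmd
        print("[%.3f,%.3f]"%(d@X/.5,d@Y/.5),end=" ")
    print("end",np.round(np.array(cmd)+d,4))
E
python3 -c "
from h import *
arc((.634,.0138),(.5897,.0296),159.5,110)"
```

```text
[-0.006,0.008] [-0.009,0.015] [-0.012,0.022] [-0.016,0.029] [-0.021,0.035] [-0.026,0.041] [-0.031,0.047] [-0.037,0.052] [-0.043,0.056] [-0.050,0.060] end [0.6186 0.0561]
```

```bash
python3 -m creep '[{"delta_pos":[-0.006,0.008,0],"twist":[0,0,0]},{"delta_pos":[-0.009,0.015,0],"twist":[0,0,0]},{"delta_pos":[-0.012,0.022,0],"twist":[0,0,0]},{"delta_pos":[-0.016,0.029,0],"twist":[0,0,0]},{"delta_pos":[-0.021,0.035,0],"twist":[0,0,0]},{"delta_pos":[-0.026,0.041,0],"twist":[0,0,0]},{"delta_pos":[-0.031,0.047,0],"twist":[0,0,0]},{"delta_pos":[-0.037,0.052,0],"twist":[0,0,0]},{"delta_pos":[-0.043,0.056,0],"twist":[0,0,0]},{"delta_pos":[-0.050,0.060,0],"twist":[0,0,0]}]'
python3 -c "
from h import *
D()
arc((.634,.0138),(.6186,.0561),110,55)"
```

```text
t: 8.4
tool_pos: [0.619, 0.0556, 0.0271]
tcp_rot: [-3.141, -0.0, 3.006]
ft_force: [-1.2, -5.5, -1.3]
width: 0.0136
gripper_force: 31.3
F [-1.2 -5.5 -1.3] pos [0.619  0.0556 0.0271]
[-0.008,0.004] [-0.016,0.006] [-0.024,0.009] [-0.033,0.010] [-0.042,0.010] [-0.050,0.010] [-0.059,0.009] [-0.067,0.007] [-0.075,0.004] [-0.083,0.000] end [0.6598 0.0507]
```

```bash
python3 -m creep '[{"delta_pos":[-0.008,0.004,0],"twist":[0,0,0]},{"delta_pos":[-0.016,0.006,0],"twist":[0,0,0]},{"delta_pos":[-0.024,0.009,0],"twist":[0,0,0]},{"delta_pos":[-0.033,0.010,0],"twist":[0,0,0]},{"delta_pos":[-0.042,0.010,0],"twist":[0,0,0]},{"delta_pos":[-0.050,0.010,0],"twist":[0,0,0]},{"delta_pos":[-0.059,0.009,0],"twist":[0,0,0]},{"delta_pos":[-0.067,0.007,0],"twist":[0,0,0]},{"delta_pos":[-0.075,0.004,0],"twist":[0,0,0]},{"delta_pos":[-0.083,0.0,0],"twist":[0,0,0]}]'
python3 -c "
from h import *
D()
arc((.634,.0138),(.6598,.0507),55,0)"
```

```text
t: 9.4
tool_pos: [0.6588, 0.05, 0.027]
tcp_rot: [-3.141, -0.003, 3.006]
ft_force: [-7.1, -4.0, 2.6]
width: 0.0138
gripper_force: 31.7
F [-7.1 -4.   2.6] pos [0.6588 0.05   0.027 ]
[-0.008,-0.004] [-0.015,-0.009] [-0.021,-0.015] [-0.027,-0.021] [-0.032,-0.028] [-0.037,-0.035] [-0.041,-0.043] [-0.044,-0.051] [-0.046,-0.059] [-0.048,-0.068] end [0.679  0.0138]
```

```bash
python3 -m creep '[{"delta_pos":[-0.007,-0.005,0],"twist":[0,0,0]},{"delta_pos":[-0.014,-0.010,0],"twist":[0,0,0]},{"delta_pos":[-0.020,-0.016,0],"twist":[0,0,0]},{"delta_pos":[-0.025,-0.022,0],"twist":[0,0,0]},{"delta_pos":[-0.030,-0.028,0],"twist":[0,0,0]},{"delta_pos":[-0.035,-0.035,0],"twist":[0,0,0]},{"delta_pos":[-0.039,-0.043,0],"twist":[0,0,0]},{"delta_pos":[-0.042,-0.051,0],"twist":[0,0,0]},{"delta_pos":[-0.044,-0.059,0],"twist":[0,0,0]},{"delta_pos":[-0.046,-0.068,0],"twist":[0,0,0]}]'
python3 - <<'E'
from h import *
import cv2
D()
a,d=ctrl.capture("side");np.savez("pics/s9.npz",p=a,d=d)
cv2.imwrite("pics/p9.png",cv2.resize(a[190:270,215:340,::-1],(800,512),interpolation=cv2.INTER_CUBIC))
E
```

```text
t: 10.4
tool_pos: [0.6783, 0.0153, 0.0271]
tcp_rot: [3.14, -0.0, 3.008]
ft_force: [-2.1, 2.4, -1.1]
width: 0.0133
gripper_force: 31.3
F [-2.1  2.4 -1.1] pos [0.6783 0.0153 0.0271]
```

View pics/p9.png

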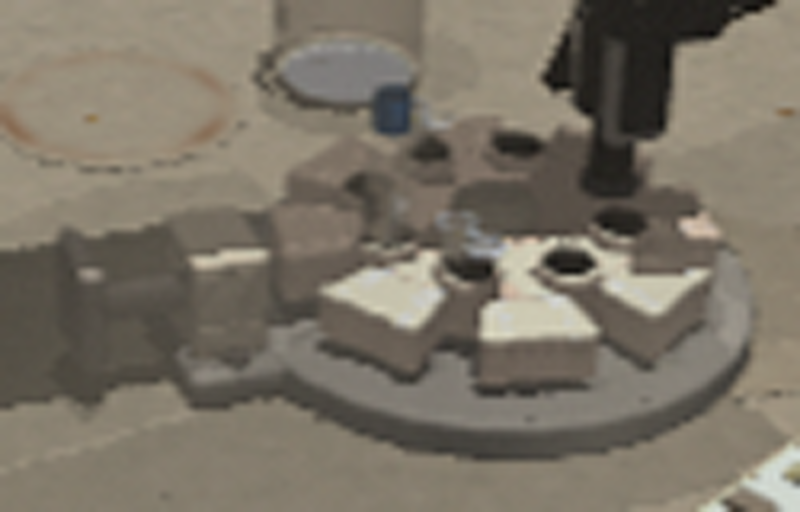

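```bash
cat >> h.py <<'E'
def cloud(f,n):
    d=np.load(f"pics/{f}.npz")["d"];m=ctrl.camera_model(n);v,u=np.nonzero(d>0)
    return (np.linalg.solve(m["mtx"],np.stack([u,v,np.ones(len(u))]))*d[v,u]-m["t"][:,None]).T@m["R"],np.load(f"pics/{f}.npz")["p"][v,u].astype(int)
E
python3 - <<'E'
from h import *
for f,n in(("top0","top"),("side0","side"),("s9","side")):
    P,c=cloud(f,n);r=np.hypot(P[:,0]-.633,P[:,1]-.0135);z=P[:,2]
    k=(z>.028)&(z<.04)&(r<.075);q=P[k][:,:2]
    # circle fit centre of plinth: outer edge band
    ang=np.arctan2(P[:,1]-.0135,P[:,0]-.633)
    cen=(np.percentile(q,1,axis=0)+np.percentile(q,99,axis=0))/2
    pl=P[(z>.038)&(z<.05)&(P[:,0]<.51)&(P[:,0]>.47)&(abs(P[:,1]-.03)<.03)]
    gd=P[(z>.04)&(z<.048)&(P[:,0]<.565)&(P[:,0]>.52)&(abs(P[:,1]-.025)<.03)]
    b=P[(c[:,2]>c[:,0]+40)&(z>.07)&(z<.095)&(r<.06)]
    print(f,"cen",cen.round(4),"plate",pl.mean(0).round(4),len(pl),"guide",gd.mean(0).round(4),len(gd),"cap",b.mean(0).round(4) if len(b) else 0,len(b))
    from scipy.stats import scoreatpercentile as sp
    if len(pl):print("plate y ext",np.percentile(pl[:,1],[2,98]).round(4),"guide y",np.percentile(gd[:,1],[2,98]).round(4))
E
```

```text
top0 cen [0.6314 0.0125] plate [0.498  0.0311 0.045 ] 48 guide [0.5403 0.0256 0.0437] 148 cap [0.6695 0.001  0.0879] 18
plate y ext [0.0176 0.045 ] guide y [0.0095 0.0418]
side0 cen [0.6304 0.0084] plate [0.4965 0.0263 0.0439] 53 guide [0.5393 0.0214 0.0438] 127 cap [ 0.669  -0.0023  0.0881] 16
plate y ext [0.0137 0.0436] guide y [0.0065 0.0392]
s9 cen [0.63  0.008] plate [0.4965 0.0255 0.044 ] 54 guide [0.5392 0.0211 0.0438] 131 cap 0 0
plate y ext [0.0133 0.0443] guide y [0.0063 0.039 ]
```

```bash
python3 -m creep '[{"delta_pos":[0,-0.004,0],"twist":[0,0,0]},{"delta_pos":[-0.001,-0.008,0],"twist":[0,0,0]},{"delta_pos":[-0.001,-0.012,0],"twist":[0,0,0]},{"delta_pos":[-0.002,-0.015,0],"twist":[0,0,0]},{"delta_pos":[-0.002,-0.015,0],"twist":[0,0,0]},{"delta_pos":[-0.002,-0.015,0],"twist":[0,0,0]},{"delta_pos":[-0.002,-0.015,0],"twist":[0,0,0]},{"delta_pos":[-0.002,-0.015,0],"twist":[0,0,0]},{"delta_pos":[-0.002,-0.015,0],"twist":[0,0,0]},{"delta_pos":[-0.002,-0.015,0],"twist":[0,0,0]}]'
python3 -c "
from h import *
D()
p=ctrl.sense()['tool_pos'][:2]-[.6335,.0135];print(np.hypot(*p),np.degrees(np.arctan2(p[1],p[0])))"
```

```text
t: 11.45
tool_pos: [0.6779, 0.0058, 0.0271]
tcp_rot: [-3.141, -0.001, 3.006]
ft_force: [-4.8, 0.9, -1.7]
width: 0.0134
gripper_force: 31.2
F [-4.8  0.9 -1.7] pos [0.6779 0.0058 0.0271]
0.045057854881066915 -9.865521419662834
```

```bash
python3 -m creep '[{"delta_pos":[0,0.002,0],"twist":[0,0,0]},{"delta_pos":[0,0.003,0],"twist":[0,0,0]},{"delta_pos":[0,0.003,0],"twist":[0,0,0]},{"delta_pos":[0,0.003,0],"twist":[0,0,0]},{"delta_pos":[0,0.003,0],"twist":[0,0,0]},{"delta_pos":[0,0.003,0],"twist":[0,0,0]},{"delta_pos":[0,0.003,0],"twist":[0,0,0]},{"delta_pos":[0,0.003,0],"twist":[0,0,0]},{"delta_pos":[0,0.003,0],"twist":[0,0,0]},{"delta_pos":[0,0.003,0],"twist":[0,0,0]}]'
python3 -m creep '[{"delta_pos":[0,0,0],"twist":[0,0,0]},{"delta_pos":[0,0,0],"twist":[0,0,0]},{"delta_pos":[0,0,0],"twist":[0,0,0]},{"delta_pos":[0,0,0],"twist":[0,0,0]},{"delta_pos":[0,0,0],"twist":[0,0,0]},{"delta_pos":[0,0,-0.03],"twist":[0,0,0]},{"delta_pos":[0,0,-0.08],"twist":[0,0,0]},{"delta_pos":[0,0,-0.14],"twist":[0,0,0]},{"delta_pos":[0,0,-0.20],"twist":[0,0,0]},{"delta_pos":[0,0,-0.25],"twist":[0,0,0]}]' 0.1
python3 -c "
from h import *
D()"
```

```text
t: 12.45
tool_pos: [0.678, 0.006, 0.0272]
tcp_rot: [-3.14, -0.001, 3.006]
ft_force: [-5.5, -1.2, -1.2]
width: 0.0134
gripper_force: 31.3
t: 13.45
tool_pos: [0.6791, 0.0074, 0.1555]
tcp_rot: [3.141, 0.002, 3.006]
ft_force: [0.1, -0.2, -0.6]
width: 0.0384
gripper_force: 0.0
F [ 0.1 -0.2 -0.6] pos [0.6791 0.0074 0.1555]
```

```bash
python3 -m creep '[{"delta_pos":[0.02,0,0],"twist":[0,0,0]},{"delta_pos":[0.07,0,0],"twist":[0,0,0]},{"delta_pos":[0.13,0,0],"twist":[0,0,0]},{"delta_pos":[0.19,0,0],"twist":[0,0,0]},{"delta_pos":[0.25,0,0],"twist":[0,0,0]},{"delta_pos":[0.31,0,0],"twist":[0,0,0]},{"delta_pos":[0.36,0,0],"twist":[0,0,0]},{"delta_pos":[0.40,0,0],"twist":[0,0,0]},{"delta_pos":[0.42,0,0],"twist":[0,0,0]},{"delta_pos":[0.422,0,0],"twist":[0,0,0]}]' 1 40
python3 - <<'E'
from h import *
import cv2
D((.4701,.0365,.05))
o=[]
for n in("top","side"):
    a,d=ctrl.capture(n);np.savez(f"pics/{n}10.npz",p=a,d=d)
    q=a[140:250,240:350] if n=="top" else a[180:260,215:320]
    o.append(cv2.resize(q[:,:,::-1],(400,500) if n=="side" else (400,400),interpolation=cv2.INTER_CUBIC)[:400])
cv2.imwrite("pics/p10.png",np.hstack(o))
for f,n in(("top10","top"),("side10","side")):
    P,c=cloud(f,n);r=np.hypot(P[:,0]-.632,P[:,1]-.0126);z=P[:,2]
    b=P[(c[:,2]>c[:,0]+25)&(z>.07)&(z<.1)&(r<.06)];k=P[(c.max(1)<60)&(z>.05)&(z<.09)&(r>.03)&(r<.06)&(P[:,0]>.65)]
    for q in(b,k):print(f,len(q),q.mean(0).round(4) if len(q) else "")
    if len(b):v=b.mean(0)[:2]-[.632,.0126];print(np.hypot(*v),np.degrees(np.arctan2(v[1],v[0])))
    g=P[(P[:,0]<.49)&(P[:,0]>.44)&(abs(P[:,1]-.0365)<.025)&(z>.06)&(z<.2)];print("grip minz",np.sort(g[:,2])[:5].round(4) if len(g) else "")
E
```

```text
t: 14.45
tool_pos: [0.4686, 0.0362, 0.1527]
tcp_rot: [3.141, 0.0, 3.007]
ft_force: [-0.0, 0.3, 0.5]
width: -0.0002
gripper_force: 0.0
F [-0.   0.3  0.5] pos [0.4686 0.0362 0.1527]
[-0.0029  0.0009  0.2054]
top10 23 [0.5919 0.0192 0.0866]
top10 20 [0.6715 0.0089 0.0666]
0.040634962237787134 170.58224343255833
grip minz 
side10 19 [0.5922 0.0158 0.0876]
side10 72 [6.74e-01 4.00e-04 6.31e-02]
0.039889945833338755 175.42915787953956
grip minz [0.1823 0.1826 0.1826 0.1827 0.1828]
```

View pics/p10.png

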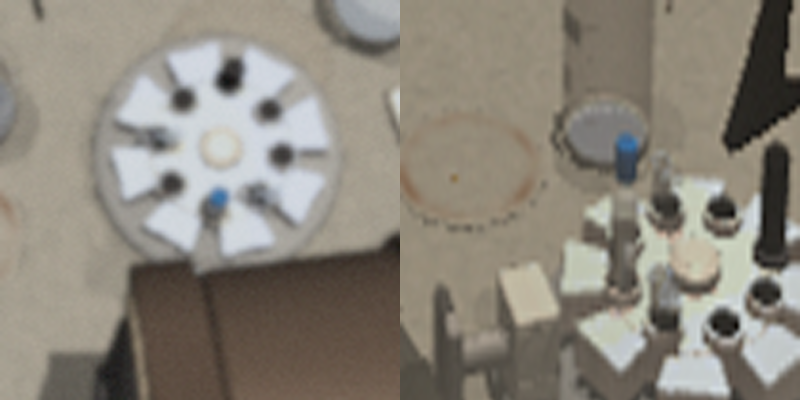

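```bash
python3 -m creep '[{"delta_pos":[0,0,0.02],"twist":[0,0,0]},{"delta_pos":[0,0,0.07],"twist":[0,0,0]},{"delta_pos":[0,0,0.13],"twist":[0,0,0]},{"delta_pos":[0,0,0.19],"twist":[0,0,0]},{"delta_pos":[0,0,0.24],"twist":[0,0,0]},{"delta_pos":[0,0,0.28],"twist":[0,0,0]},{"delta_pos":[0,0,0.305],"twist":[0,0,0]},{"delta_pos":[0,0,0.316],"twist":[0,0,0]},{"delta_pos":[0,0,0.32],"twist":[0,0,0]},{"delta_pos":[0,0,0.32],"twist":[0,0,0]}]'
python3 - <<'E'
from h import *
a,d=ctrl.capture("side");np.savez("pics/s11.npz",p=a,d=d)
D()
P,c=cloud("s11","side");z=P[:,2]
g=P[(P[:,0]<.485)&(P[:,0]>.43)&(abs(P[:,1]-.03)<.03)&(z>.012)&(z<.06)]
print(len(g),np.percentile(g[:,2],[1,5,20]).round(4),"x",np.percentile(g[:,0],[2,98]).round(4))
g=P[(P[:,0]<.51)&(P[:,0]>.48)&(abs(P[:,1]-.03)<.03)&(z>.012)&(z<.05)];print(np.percentile(g[:,0],[2,98]).round(4))
E
```

```text
t: 15.55
tool_pos: [0.4699, 0.0359, -0.0075]
tcp_rot: [3.141, 0.001, 3.007]
ft_force: [0.3, -0.3, -0.6]
width: -0.0002
gripper_force: 0.0
F [0.1 0.1 0.3] pos [ 0.47    0.036  -0.0072]
191 [0.0225 0.0241 0.0314] x [0.458  0.4796]
[0.4924 0.5085]
```

```bash
python3 -m creep '[{"delta_pos":[-0.004,0,0],"twist":[0,0,0]},{"delta_pos":[-0.008,0,0],"twist":[0,0,0]},{"delta_pos":[-0.012,0,0],"twist":[0,0,0]},{"delta_pos":[-0.015,0,0],"twist":[0,0,0]},{"delta_pos":[-0.018,0,0],"twist":[0,0,0]},{"delta_pos":[-0.020,0,0],"twist":[0,0,0]},{"delta_pos":[-0.022,0,0],"twist":[0,0,0]},{"delta_pos":[-0.024,0,0],"twist":[0,0,0]},{"delta_pos":[-0.026,0,0],"twist":[0,0,0]},{"delta_pos":[-0.028,0,0],"twist":[0,0,0]}]'
python3 -c "
from h import *
D()"
```

```text
t: 16.6
tool_pos: [0.4833, 0.0341, -0.0077]
tcp_rot: [3.142, -0.0, 3.007]
ft_force: [-0.2, 0.6, 0.0]
width: 0.0001
gripper_force: 0.0
F [-0.2  0.6  0. ] pos [ 0.4833  0.0341 -0.0077]
```

```bash
python3 -m creep '[{"delta_pos":[-0.001,0,0],"twist":[0,0,0]},{"delta_pos":[-0.002,0,0],"twist":[0,0,0]},{"delta_pos":[-0.003,0,0],"twist":[0,0,0]},{"delta_pos":[-0.004,0,0],"twist":[0,0,0]},{"delta_pos":[-0.005,0,0],"twist":[0,0,0]},{"delta_pos":[-0.006,0,0],"twist":[0,0,0]},{"delta_pos":[-0.007,0,0],"twist":[0,0,0]},{"delta_pos":[-0.008,0,0],"twist":[0,0,0]},{"delta_pos":[-0.008,0,0],"twist":[0,0,0]},{"delta_pos":[-0.008,0,0],"twist":[0,0,0]}]'
python3 -c "
from h import *
D()"
```

```text
t: 17.6
tool_pos: [0.4871, 0.0335, -0.0078]
tcp_rot: [-3.142, -0.0, 3.007]
ft_force: [-3.6, 0.8, 0.2]
width: -0.0001
gripper_force: 1.9
F [-3.6  0.8  0.2] pos [ 0.4871  0.0335 -0.0078]
```

```bash
python3 -m creep '[{"delta_pos":[-0.001,0,0],"twist":[0,0,0]},{"delta_pos":[-0.002,0,0],"twist":[0,0,0]},{"delta_pos":[-0.003,0,0],"twist":[0,0,0]},{"delta_pos":[-0.004,0,0],"twist":[0,0,0]},{"delta_pos":[-0.005,0,0],"twist":[0,0,0]},{"delta_pos":[-0.006,0,0],"twist":[0,0,0]},{"delta_pos":[-0.006,0,0],"twist":[0,0,0]},{"delta_pos":[-0.006,0,0],"twist":[0,0,0]},{"delta_pos":[-0.006,0,0],"twist":[0,0,0]},{"delta_pos":[-0.006,0,0],"twist":[0,0,0]}]'
python3 -c "
from h import *
D()"
```

```text
t: 18.6
tool_pos: [0.4902, 0.0331, -0.0077]
tcp_rot: [-3.142, 0.0, 3.007]
ft_force: [-3.3, 0.6, -2.4]
width: -0.0002
gripper_force: 1.7
F [-3.3  0.6 -2.4] pos [ 0.4902  0.0331 -0.0077]
```

```bash
python3 -m creep '[{"delta_pos":[-0.0005,0,0],"twist":[0,0,0]},{"delta_pos":[-0.001,0,0],"twist":[0,0,0]},{"delta_pos":[-0.0015,0,0],"twist":[0,0,0]},{"delta_pos":[-0.002,0,0],"twist":[0,0,0]},{"delta_pos":[-0.0025,0,0],"twist":[0,0,0]},{"delta_pos":[-0.003,0,0],"twist":[0,0,0]},{"delta_pos":[-0.0035,0,0],"twist":[0,0,0]},{"delta_pos":[-0.004,0,0],"twist":[0,0,0]},{"delta_pos":[-0.0045,0,0],"twist":[0,0,0]},{"delta_pos":[-0.005,0,0],"twist":[0,0,0]}]'
python3 -c "
from h import *
D()"
python3 -m creep '[{"delta_pos":[-0.0005,0,0],"twist":[0,0,0]},{"delta_pos":[-0.001,0,0],"twist":[0,0,0]},{"delta_pos":[-0.0015,0,0],"twist":[0,0,0]},{"delta_pos":[-0.002,0,0],"twist":[0,0,0]},{"delta_pos":[-0.0025,0,0],"twist":[0,0,0]},{"delta_pos":[-0.003,0,0],"twist":[0,0,0]},{"delta_pos":[-0.0035,0,0],"twist":[0,0,0]},{"delta_pos":[-0.004,0,0],"twist":[0,0,0]},{"delta_pos":[-0.004,0,0],"twist":[0,0,0]},{"delta_pos":[-0.004,0,0],"twist":[0,0,0]}]'
python3 -c "
from h import *
D()"
```

```text
t: 19.6
tool_pos: [0.4927, 0.0328, -0.0077]
tcp_rot: [3.142, -0.0, 3.007]
ft_force: [-3.7, 0.2, -2.5]
width: 0.0004
gripper_force: 2.0
F [-3.7  0.2 -2.5] pos [ 0.4927  0.0328 -0.0077]
t: 20.6
tool_pos: [0.4947, 0.0325, -0.0077]
tcp_rot: [3.142, 0.0, 3.007]
ft_force: [-4.8, 0.6, -2.5]
width: 0.0002
gripper_force: 1.9
F [-4.8  0.6 -2.5] pos [ 0.4947  0.0325 -0.0077]
```

```bash
cat > ok.py <<'E'
from h import *
import sys
s=ctrl.sense();f=s["ft_force"]@np.array([-.99,.139,0]);print("push %.1f adv %.2f mm t %.1f"%(f,1e3*(s["tool_pos"][:2]-[.4871,.0335])@np.array([.99,-.139]),s["t"]))
sys.exit(f>6.3)
E
python3 -m creep '[{"delta_pos":[-0.0002,0,0],"twist":[0,0,0]},{"delta_pos":[-0.0004,0,0],"twist":[0,0,0]},{"delta_pos":[-0.0006,0,0],"twist":[0,0,0]},{"delta_pos":[-0.0008,0,0],"twist":[0,0,0]},{"delta_pos":[-0.001,0,0],"twist":[0,0,0]},{"delta_pos":[-0.0012,0,0],"twist":[0,0,0]},{"delta_pos":[-0.0014,0,0],"twist":[0,0,0]},{"delta_pos":[-0.0016,0,0],"twist":[0,0,0]},{"delta_pos":[-0.0018,0,0],"twist":[0,0,0]},{"delta_pos":[-0.002,0,0],"twist":[0,0,0]}]' >/dev/null; python3 ok.py && python3 -m creep '[{"delta_pos":[-0.0002,0,0],"twist":[0,0,0]},{"delta_pos":[-0.0004,0,0],"twist":[0,0,0]},{"delta_pos":[-0.0006,0,0],"twist":[0,0,0]},{"delta_pos":[-0.0008,0,0],"twist":[0,0,0]},{"delta_pos":[-0.001,0,0],"twist":[0,0,0]},{"delta_pos":[-0.0012,0,0],"twist":[0,0,0]},{"delta_pos":[-0.0014,0,0],"twist":[0,0,0]},{"delta_pos":[-0.0016,0,0],"twist":[0,0,0]},{"delta_pos":[-0.0018,0,0],"twist":[0,0,0]},{"delta_pos":[-0.002,0,0],"twist":[0,0,0]}]' >/dev/null; python3 ok.py
```

```text
push 4.3 adv 8.59 mm t 21.6
push 4.3 adv 8.59 mm t 21.6False
False
```

```bash
sed -i 's/sys.exit(f>6.3)/sys.exit(int(f>6.3))/' ok.py
python3 -m creep '[{"delta_pos":[-0.0002,0,0],"twist":[0,0,0]},{"delta_pos":[-0.0004,0,0],"twist":[0,0,0]},{"delta_pos":[-0.0006,0,0],"twist":[0,0,0]},{"delta_pos":[-0.0008,0,0],"twist":[0,0,0]},{"delta_pos":[-0.001,0,0],"twist":[0,0,0]},{"delta_pos":[-0.0012,0,0],"twist":[0,0,0]},{"delta_pos":[-0.0014,0,0],"twist":[0,0,0]},{"delta_pos":[-0.0016,0,0],"twist":[0,0,0]},{"delta_pos":[-0.0018,0,0],"twist":[0,0,0]},{"delta_pos":[-0.002,0,0],"twist":[0,0,0]}]' >/dev/null; python3 ok.py && python3 -m creep '[{"delta_pos":[-0.0002,0,0],"twist":[0,0,0]},{"delta_pos":[-0.0004,0,0],"twist":[0,0,0]},{"delta_pos":[-0.0006,0,0],"twist":[0,0,0]},{"delta_pos":[-0.0008,0,0],"twist":[0,0,0]},{"delta_pos":[-0.001,0,0],"twist":[0,0,0]},{"delta_pos":[-0.0012,0,0],"twist":[0,0,0]},{"delta_pos":[-0.0014,0,0],"twist":[0,0,0]},{"delta_pos":[-0.0016,0,0],"twist":[0,0,0]},{"delta_pos":[-0.0018,0,0],"twist":[0,0,0]},{"delta_pos":[-0.002,0,0],"twist":[0,0,0]}]' >/dev/null; python3 ok.py && python3 -m creep '[{"delta_pos":[-0.0002,0,0],"twist":[0,0,0]},{"delta_pos":[-0.0004,0,0],"twist":[0,0,0]},{"delta_pos":[-0.0006,0,0],"twist":[0,0,0]},{"delta_pos":[-0.0008,0,0],"twist":[0,0,0]},{"delta_pos":[-0.001,0,0],"twist":[0,0,0]},{"delta_pos":[-0.0012,0,0],"twist":[0,0,0]},{"delta_pos":[-0.0014,0,0],"twist":[0,0,0]},{"delta_pos":[-0.0016,0,0],"twist":[0,0,0]},{"delta_pos":[-0.0018,0,0],"twist":[0,0,0]},{"delta_pos":[-0.002,0,0],"twist":[0,0,0]}]' >/dev/null; python3 ok.py
```

```text
push 4.6 adv 9.61 mm t 22.6
push 6.0 adv 10.58 mm t 23.6
push 7.4 adv 10.88 mm t 24.6
```

```bash
python3 -m creep '[{"delta_pos":[-0.0002,0,0],"twist":[0,0,0]},{"delta_pos":[-0.0004,0,0],"twist":[0,0,0]},{"delta_pos":[-0.0006,0,0],"twist":[0,0,0]},{"delta_pos":[-0.0008,0,0],"twist":[0,0,0]},{"delta_pos":[-0.001,0,0],"twist":[0,0,0]},{"delta_pos":[-0.0012,0,0],"twist":[0,0,0]},{"delta_pos":[-0.0014,0,0],"twist":[0,0,0]},{"delta_pos":[-0.0016,0,0],"twist":[0,0,0]},{"delta_pos":[-0.0018,0,0],"twist":[0,0,0]},{"delta_pos":[-0.002,0,0],"twist":[0,0,0]}]' >/dev/null; python3 ok.py
```

```text
push 10.3 adv 10.88 mm t 25.6
```

```bash
python3 -m creep '[{"delta_pos":[0.003,0,0],"twist":[0,0,0]},{"delta_pos":[0.01,0,0],"twist":[0,0,0]},{"delta_pos":[0.02,0,0],"twist":[0,0,0]},{"delta_pos":[0.04,0,0],"twist":[0,0,0]},{"delta_pos":[0.06,0,0],"twist":[0,0,0]},{"delta_pos":[0.06,0,-0.02],"twist":[0,0,0]},{"delta_pos":[0.06,0,-0.07],"twist":[0,0,0]},{"delta_pos":[0.06,0,-0.13],"twist":[0,0,0]},{"delta_pos":[0.06,0,-0.18],"twist":[0,0,0]},{"delta_pos":[0.06,0,-0.2],"twist":[0,0,0]}]'
python3 - <<'E'
from h import *
for n in("top","side"):
    a,d=ctrl.capture(n);np.savez(f"pics/{n}12.npz",p=a,d=d)
for f,n in(("top12","top"),("side0","side"),("side12","side")):
    P,c=cloud(f,n);r=np.hypot(P[:,0]-.632,P[:,1]-.0126);z=P[:,2]
    b=P[(c[:,2]>c[:,0]+25)&(z>.07)&(z<.1)&(r<.06)].mean(0)
    v=b[:2]-[.632,.0126];print(f,b.round(4),np.degrees(np.arctan2(v[1],v[0])))
    pl=P[(z>.036)&(z<.05)&(P[:,0]<.525)&(P[:,0]>.47)&(abs(P[:,1]-.03)<.03)]
    if len(pl):print("plate",pl.mean(0).round(4),len(pl),np.percentile(pl[:,0],[10,50,90]).round(4))
E
```

```text
t: 26.6
tool_pos: [0.4715, 0.0361, 0.0952]
tcp_rot: [3.14, 0.004, 3.007]
ft_force: [0.8, -0.2, 0.1]
width: 0.0
gripper_force: 0.0
top12 [0.5918 0.0193 0.0872] 170.52665350741708
side0 [ 0.6687 -0.003   0.0848] -22.981724366034825
plate [0.4962 0.0258 0.043 ] 61 [0.4936 0.496  0.4997]
side12 [0.5923 0.0161 0.0874] 174.9799095136568
plate [0.5101 0.0242 0.0432] 63 [0.5076 0.5097 0.5134]
```

```bash
python3 -c "
from bench import ctrl
print(ctrl.close_job())"
```

```text
the job is handed in; nothing more can be done
None
```

I turned the turret clockwise, the shorter way, about 170° to bring the vial in line with the bolt, then slid the bolt about 14 mm until it stopped solid at about 10 N. The robot let go, stood clear and handed the job in at about 27 s; it never went near the beaker or the timer, though I didn't re-measure where they stand.

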